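# Set a bench polariscope to plane dark field by its two levers

## Task

Set the polariscope on the bench to plane dark field, pushing its two levers gently with the fingertips and gripping nothing: push the ivory-knobbed quarter-wave lever round until its bar stands over the blue mark, and push the yellow-knobbed analyser lever round until its white pointer stands on the red mark of the scale. Leave the test pieces and tools lying where they are.

Things in the scene. Friction and masses are not known exactly. Their poses are not given: they have to be found in the camera images.
- analyser (a joint): angle (rad) of the analyser ring (upper, black, 148 mm across, vertical axis through head_axis) with its twin-rail aluminium lever and yellow knob: 0 with the pointer at the first long tick of the scale, growing as the lever swings clockwise seen from above, 1.571 with the pointer on the centre of the red mark; end stops at -0.10 and 1.78. It stays where it is left; friction 0.22 N m (2 N at the knob).
- yellow_knob (a point): middle of the yellow analyser knob, an upright cylinder of 16 mm diameter, 40 mm tall (232 to 272 mm above the table), 118 mm from the ring's axis. It stands on the lever's end plate (21 mm wide, top at 234 mm, reaching 126 mm from the axis); the point is 252 mm above the table, 20 mm below the knob's top.
- pointer_tip (a point): outer tip of the analyser's white pointer, 83 mm from the axis, on the line from the axis to the yellow knob, seen between the two lever rails.
- red_mark (a point): centre of the red mark painted on the fixed aluminium scale flange (flange 204 mm across, top 222 mm above the table); the mark is 10 mm wide along the scale, 23 mm long, its centre 90.5 mm from the axis. The scale's black ticks stand every 5 degrees over the 90 degrees before it.
- head_axis (a point): point on the vertical axis of both rings, at the height of the scale flange (222 mm). Its x axis points from the head to the column behind; the scale begins on the opposite side, at -x, and the red mark lies at +y of it.
- quarter_wave (a joint): angle (rad) of the quarter-wave ring (hidden in the white drum, same axis) with its steel lever bar and ivory knob: 0 with the bar over the thin black mark, growing counter-clockwise seen from above, away from the yellow knob, 0.785 with the bar over the centre of the blue mark; firm end stops at -0.087 and 1.047. It stays where it is left; friction 0.20 N m (1.5 N at the knob).
- ivory_knob (a point): middle of the ivory quarter-wave knob, an upright cylinder of 16 mm diameter, 46 mm tall (203 to 249 mm above the table), 132 mm from the axis; the point is at 226 mm. Its lever bar, radial, is 8 mm wide, 198 to 204 mm above the table, and passes over a fixed aluminium sector plate (top at 194 mm, reaching 120 mm from the axis) with a stop pin (top 212 mm) at either end.
- blue_mark (a point): centre of the blue mark painted on the sector plate under the ivory-knobbed lever's bar; the mark is 14 mm wide along the arc and shows from 102 to 119 mm from the axis, beyond the scale flange.
- viewer: the fixed polariscope: white light box 260 x 220 mm, 78 mm tall (82 mm at the black-framed lit stage), a column at its far side and the round analyser head it carries, 185 to 232 mm above the table. Nothing rises above the head but the two knobs. Origin on the table below the head's axis; x points to the column.
- test_bar: amber clear plastic tensile bar, 118 x 30 x 6 mm, loose on the lit stage under the head; origin at the centre of its underside. To be left alone.
- test_disc: amber clear plastic disc, 60 mm across, 8 mm thick, loose on the table; to be left alone.
- cleaner: small amber bottle, 48 mm across, 95 mm tall, loose on the table; to be left alone.
- lens_brush: brush, 160 mm long, loose on the table; to be left alone.
- spanner: spanner, 170 mm long, loose on the table; to be left alone.
- step_block: dark steel step block, 80 x 30 x 48 mm, loose on the table; to be left alone.
- caliper: caliper, 200 mm long, lying loose on the table; to be left alone.

How it is judged:
By the outcome, as a careful person would: the job done as asked, in the order asked, and still so for the second after the job is handed in, with the robot touching nothing.
It also fails if it takes over 51 s, if anything falls off the work surface, if the arm or the gripper's body presses on something with over 40 N, if the wrist force passes 120 N, or if a joint passes its speed limit or range.

## Robot

A 6-joint arm with a two-finger parallel gripper is mounted at the origin on the work surface. World frame = base frame: x ahead of the robot, y to its left, z up, the work surface at z = 0. Lengths are in m, angles in rad, forces in N, time in s.
With the tool pointing down it reaches from about 0.3 to 0.875 m from the base axis. Payload 6.4 kg.
Tool frame: the origin (TCP) lies between the finger pads; the fingertips stand tip_extent ahead of it and the grasp point (between the pads) lies 5 mm behind it (tip_extent is the distance from the TCP to the fingertips, in m); z points along the fingers, y is the direction in which the jaws open and shut (so a half turn about z gives the same grasp; the last joint's range is limited). The gripper opens to 85 mm and grips with 20 to 120 N. Pads are 22 mm wide; open, the fingers measure 114 mm over their backs; the gripper's body (76 mm by 85 mm) begins 54 mm behind the grasp point. The pads swing forward as they close: fully open they stand 13 mm farther back than shut.
Start: joints at [-1.533, 0.181, 1.607, -0, 1.354, -0.206], TCP at [0.139, -0.558, 0.215] pointing down, gripper open.
Joint ranges: [-2.99, 2.99], [-0.89, 2.07], [0.3, 2.58], [-1.14, 4.28], [0, 2.63], [-3.12, 3.12]. Speed limits (rad/s): [2.57, 2.57, 3.01, 3.14, 3.14, 3.14].

## Interface

Orientations are given as a unit quaternion [w, x, y, z].
In Python, from bench import * gives the robot as it stands.
- The arm moves only by the shell command python3 -m jog 'ROWS'. ROWS is JSON, a list of rows, each a list of 3 entries, a list of its own where there are three numbers: the shift along the tool's x, y, z in mm, then the turn, a rotation vector about the tool's x, y, z in rad, then the opening, from 0 (shut) to 1 (fully open). A call has 1 to 20 rows; each row is the pose to reach, as a shift and turn from the pose measured when the call began, along the tool's axes at that moment; what a row does not reach only later rows make up. A row lasts 1/12 s, in which the tool goes at most 41.7 mm and 7.16 degrees, less where a joint would pass 70% of its speed; a pose out of reach is approached as far as the arm can. A call with a gripper value outside its range is refused whole. The fingers move at their own pace and stop on an object; the grip force is fixed at half the most. Time passes only in rows, so rows that repeat a pose let the fingers close. It gives the time, the measured TCP pose, the force and the opening at its end, in the units of the state.
- get_obs(): the state, without advancing time (a new reading comes with each control period).
- camera(name): name is "scene" or "top"; returns (picture, depth): 420x560x3 uint8, red, green, blue; 420x560 float32, m along the optical axis (not along the pixel's ray), 0 where there is no reading.
- get_calibration(name): a dict with "fx", "fy", "cx", "cy" (pixels), "world_from_camera" (4x4, takes a point from camera to world coordinates). Camera axes: x right, y down, z forward; pixel columns grow to the right and rows downward; lengths in m; the calibration is good to about 2 mm. A picture is of the moment at which its call begins. get_calibration takes no time and is no camera call.
- hand_in(): hands the job in, once; it reports no verdict.
The state is a dict: "time_s": time; "q": joint angles; "dq": joint speeds; "joint_efforts": joint torques, N m; "eef_pos": TCP position; "eef_rot": TCP orientation; "wrist_force": force on the tool from outside, world axes, zero at the start; "torque": the same for the moment, N m; "opening": opening from 0.0 (shut) to 1.0 (fully open).
Only numpy, scipy, OpenCV 4.12 (cv2) and the standard library are available. Lean on these libraries where they do the work, as an engineer would, in place of code of your own. Each camera call takes 0.05 s, during which the arm holds its last target.

## Working session

There is one attempt and no reset: what is moved stays moved. The work goes in short steps, Python scripts to look and compute and a shell command to move; the robot and the scene stay as the last step left them, time stands still between calls to the robot, and variables do not carry over. Pictures are saved under pics/ and viewed, and the job is handed in when it is done.

```bash
mkdir -p pics; ls
python3 - <<'E'
from bench import *
import cv2,numpy as np
o=get_obs()
for k in o: print(k,np.round(o[k],4))
for n in("scene","top"):
    p,d=camera(n); cv2.imwrite(f"pics/{n}0.png",p[:,:,::-1]); np.savez(f"pics/{n}0.npz",p=p,d=d)
    c=get_calibration(n); print(n,c)
E
```

```text
pics
time_s 0.0
q [-1.5333  0.1815  1.608  -0.      1.3538 -0.2063]
dq [-0.0007  0.0015  0.001  -0.0007  0.0004  0.0012]
joint_efforts [-1.00000e-04 -4.44869e+01 -3.51343e+01 -4.00000e-04  9.00000e-03
 -0.00000e+00]
eef_pos [ 0.1388 -0.5574  0.2141]
eef_rot [-9.000e-04  9.926e-01  1.216e-01  1.000e-04]
wrist_force [ 0.1311 -0.1163  0.1406]
torque [-0.0133 -0.0514  0.0642]
opening 1.0001
scene {'fx': 519.4584312843276, 'fy': 519.4584312843276, 'cx': 279.9870723795874, 'cy': 207.32569514452734, 'world_from_camera': array([[-0.39191809,  0.60001295, -0.69741284,  1.46965427],
       [ 0.91985237,  0.26914833, -0.28536082,  0.3631885 ],
       [ 0.01648731, -0.75335492, -0.65740743,  1.02215398],
       [ 0.        ,  0.        ,  0.        ,  1.        ]])}
top {'fx': 384.8051348925021, 'fy': 384.8051348925021, 'cx': 276.2011946874574, 'cy': 214.60736164523004, 'world_from_camera': array([[ 0.00578453, -0.99777396,  0.06643544,  0.4972787 ],
       [-0.99995012, -0.00631248, -0.00773978, -0.01457171],
       [ 0.00814192, -0.06638736, -0.99776071,  1.17401181],
       [ 0.        ,  0.        ,  0.        ,  1.        ]])}
```

View pics/scene0.png

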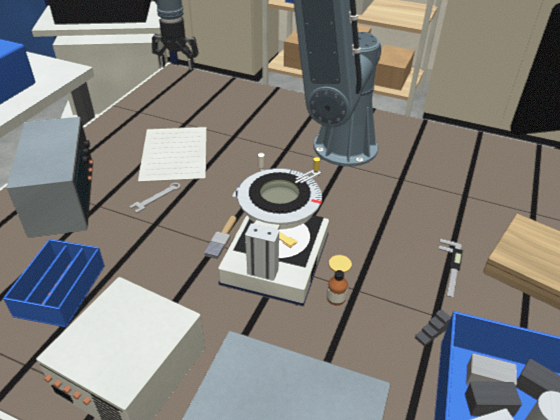

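View pics/top0.png

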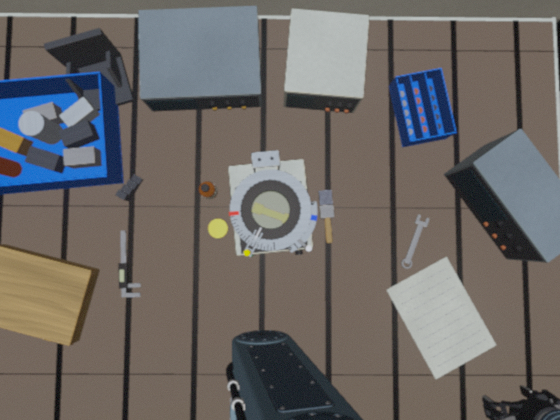

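Run:
```python
import cv2
p=cv2.imread("pics/top0.png");cv2.imwrite("pics/topz.png",cv2.resize(p[100:280,190:420],None,fx=3.3,fy=3.3,interpolation=cv2.INTER_CUBIC))
p=cv2.imread("pics/scene0.png");cv2.imwrite("pics/scz.png",cv2.resize(p[60:300,120:400],None,fx=2.5,fy=2.5,interpolation=cv2.INTER_CUBIC))
```

```text
(no output)
```

View pics/topz.png

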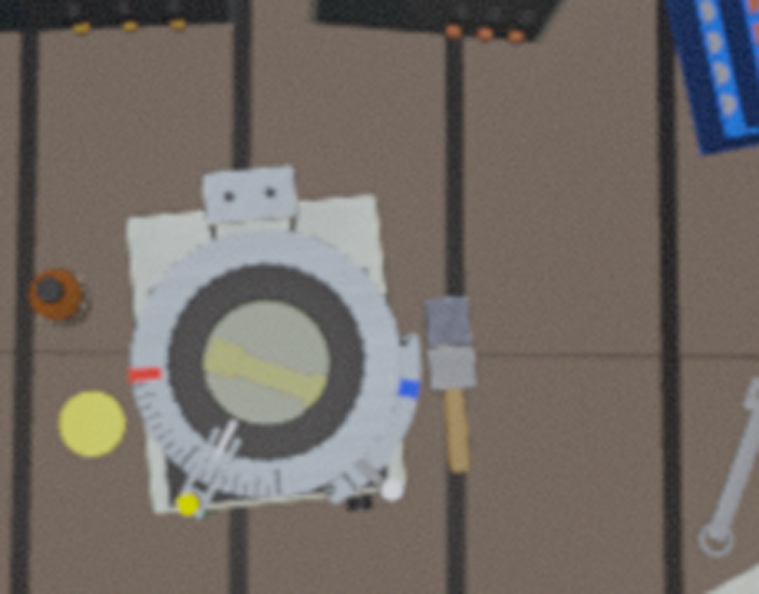

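View pics/scz.png

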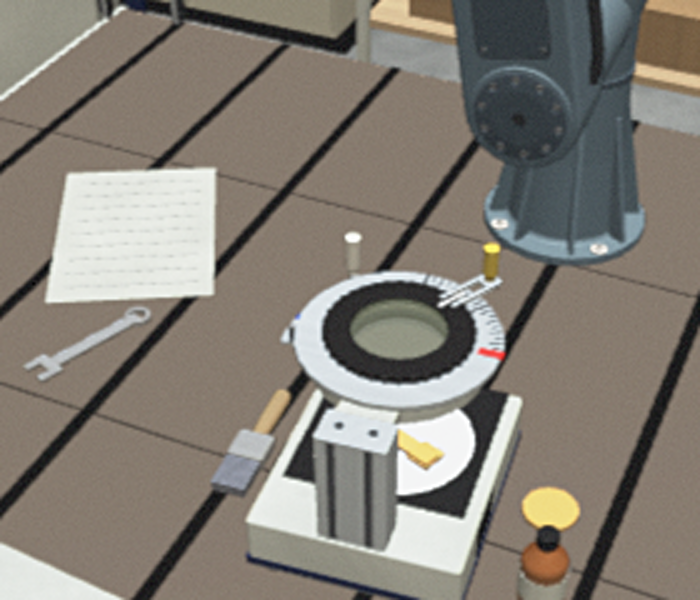

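```bash
cat > h.py <<'E'
from bench import *
import cv2,numpy as np
def ray(n,uv):
    c=get_calibration(n);T=c["world_from_camera"]
    d=T[:3,:3]@np.array([(uv[0]-c["cx"])/c["fx"],(uv[1]-c["cy"])/c["fy"],1]);return T[:3,3],d
def onz(n,uv,z):
    o,d=ray(n,uv);return o+d*(z-o[2])/d[2]
def tri(a,b):
    (o1,d1),(o2,d2)=ray("scene",a),ray("top",b)
    s=np.linalg.lstsq(np.c_[d1,-d2],o2-o1,rcond=None)[0]
    p,q=o1+s[0]*d1,o2+s[1]*d2
    return (p+q)/2,np.linalg.norm(p-q)*1e3
def blobs(p,lo,hi,roi):
    h=cv2.cvtColor(p,cv2.COLOR_RGB2HSV);m=cv2.inRange(h,lo,hi)
    k=np.zeros_like(m);x0,y0,x1,y1=roi;k[y0:y1,x0:x1]=m[y0:y1,x0:x1]
    n,l,s,c=cv2.connectedComponentsWithStats(k)
    return [(s[i].tolist(),c[i].round(2).tolist()) for i in range(1,n) if s[i][4]>=4]
E
python3 - <<'E'
from h import *
P={n:np.load(f"pics/{n}0.npz") for n in("scene","top")}
R={"scene":(215,140,345,240),"top":(225,160,330,265)}
for n in R:
    p=P[n]["p"]
    for nm,lo,hi in(("yel",(22,150,100),(35,255,255)),("red",(0,130,90),(6,255,255)),("red2",(174,130,90),(180,255,255)),("blue",(108,120,80),(128,255,255)),("black",(0,0,0),(180,255,75))):
        print(n,nm,[b for b in blobs(p,lo,hi,R[n])])
# flange from depth in the top view
c=get_calibration("top");d=P["top"]["d"];v,u=np.mgrid[:420,:560]
X=np.stack([(u-c["cx"])/c["fx"]*d,(v-c["cy"])/c["fy"]*d,d],-1)@c["world_from_camera"][:3,:3].T+c["world_from_camera"][:3,3]
z=X[...,2]
m=((z>.205)&(z<.245)&(d>0)).astype(np.uint8);m[:160]=0;m[265:]=0;m[:,:225]=0;m[:,330:]=0
print("zhist",np.histogram(z[160:265,225:330],bins=np.arange(.17,.28,.005)))
cs,_=cv2.findContours(m,0,1);cc=max(cs,key=cv2.contourArea);(cx,cy),r=cv2.minEnclosingCircle(cc);print("flange",cx,cy,r,cv2.fitEllipse(cc))
cv2.imwrite("pics/m.png",cv2.resize(m[150:280,210:340]*255,None,fx=4,fy=4,interpolation=0))
E
```

```text
scene yel [([314, 160, 5, 12, 47], [315.77, 164.85])]
scene red [([312, 200, 10, 4, 22], [317.09, 201.14])]
scene red2 []
scene blue []
scene black [([215, 140, 18, 20, 89], [222.63, 148.63]), ([271, 140, 25, 29, 142], [282.8, 153.83]), ([323, 140, 5, 7, 20], [325.15, 142.35]), ([305, 165, 38, 75, 442], [320.83, 207.42]), ([249, 173, 61, 40, 1140], [278.45, 193.51]), ([232, 208, 12, 20, 61], [238.3, 215.03]), ([239, 220, 14, 20, 63], [244.98, 230.63]), ([251, 238, 2, 2, 4], [251.5, 238.5])]
top yel [([244, 250, 6, 6, 29], [246.45, 252.31])]
top red [([229, 212, 9, 3, 24], [232.62, 212.88])]
top red2 []
top blue [([311, 215, 6, 5, 26], [313.42, 217.31])]
top black [([325, 160, 5, 29, 126], [327.3, 173.52]), ([242, 242, 3, 8, 13], [242.77, 245.0]), ([326, 244, 4, 21, 84], [327.5, 254.0]), ([295, 250, 8, 5, 23], [298.61, 251.91]), ([260, 254, 4, 11, 41], [261.54, 259.37])]
zhist (array([   1,    3,    0,    5,  214,  114,   21,   58,  207,  230, 2033,
       1047, 1865,   98,    1,   23,   15,    0,    1,    6,   28,    1]), array([0.17 , 0.175, 0.18 , 0.185, 0.19 , 0.195, 0.2  , 0.205, 0.21 ,
       0.215, 0.22 , 0.225, 0.23 , 0.235, 0.24 , 0.245, 0.25 , 0.255,
       0.26 , 0.265, 0.27 , 0.275, 0.28 ]))
flange 264.5 208.0 50.14239501953125 ((269.9156494140625, 207.94972229003906), (79.65174102783203, 90.836669921875), 2.1200006008148193)
```

View pics/m.png

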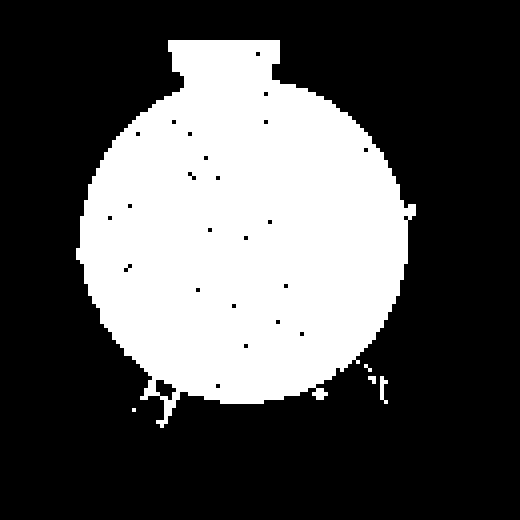

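```bash
cat > meas.py <<'E'
from h import *
from scipy.optimize import least_squares
def axis(d):
    c=get_calibration("top");v,u=np.mgrid[:420,:560];T=c["world_from_camera"]
    X=np.stack([(u-c["cx"])/c["fx"]*d,(v-c["cy"])/c["fy"]*d,d],-1)@T[:3,:3].T+T[:3,3]
    m=((X[...,2]>.205)&(X[...,2]<.245)).astype(np.uint8);m[:160]=0;m[265:]=0;m[:,:225]=0;m[:,330:]=0
    cs,_=cv2.findContours(cv2.morphologyEx(m,cv2.MORPH_OPEN,np.ones((5,5))),0,1);cc=max(cs,key=cv2.contourArea)[:,0]
    W=np.array([onz("top",q,.222)[:2] for q in cc if q[1]>175])
    f=least_squares(lambda a:np.hypot(*(W-a[:2]).T)-a[2],[.5,0,.1],loss="soft_l1",f_scale=.001).x
    return f
E
python3 - <<'E'
from meas import *
P={n:np.load(f"pics/{n}0.npz") for n in("scene","top")}
f=axis(P["top"]["d"]);print("axis,r",f)
def pol(p,n):
    w=p[:2]-f[:2];print(n,np.round(p,4),"r",round(np.hypot(*w)*1e3,1),"ang",round(np.degrees(np.arctan2(w[1],w[0])),2))
p=P["top"]["p"];s=P["scene"]["p"]
pol(onz("top",(232.62,212.88),.222),"red top");q,e=tri((317.09,201.14),(232.62,212.88));pol(q,f"red tri {e:.1f}")
pol(onz("scene",(317.09,201.14),.222),"red scene")
pol(onz("top",(313.42,217.31),.194),"blue")
pol(onz("top",(246.45,252.31),.27),"yel top");q,e=tri((316.2,159.5),(246.45,252.31));pol(q,f"yel tri {e:.1f}")
pol(onz("scene",(315.77,164.85),.252),"yel scene mid")
print("wt",blobs(p,(0,0,190),(180,60,255),(300,240,320,256)),blobs(s,(0,0,170),(180,60,255),(250,145,272,175)))
q,e=tri((261.2,155.5),(308.8,248.5));pol(q,f"ivory tri {e:.1f}");pol(onz("top",(308.8,248.5),.248),"iv top")
E
```

```text
axis,r [ 0.57349208 -0.00773163  0.10004053]
red top [0.5643 0.0861 0.222 ] r 94.2 ang 95.61
red tri 1.6 [0.564  0.0868 0.2217] r 95.0 ang 95.72
red scene [0.5641 0.0877 0.222 ] r 95.9 ang 95.65
blue [ 0.5562 -0.1172  0.194 ] r 110.9 ang -98.96
yel top [0.4687 0.0475 0.27  ] r 118.4 ang 152.23
yel tri 0.1 [0.4687 0.0475 0.269 ] r 118.5 ang 152.21
yel scene mid [0.4679 0.0472 0.252 ] r 119.0 ang 152.52
wt [([306, 245, 6, 6, 28], [308.46, 247.64])] [([258, 153, 7, 4, 24], [261.0, 154.5]), ([253, 169, 19, 6, 66], [263.27, 171.97])]
ivory tri 2.7 [ 0.4773 -0.0996  0.2436] r 133.0 ang -136.3
iv top [ 0.4779 -0.1004  0.248 ] r 133.1 ang -135.87
```

Run:
```python
from meas import *
for n,c0,(ri) in(("top",(270,209),None),("scene",(279,193),None)):
    p=np.load(f"pics/{n}0.npz")["p"];g=cv2.cvtColor(p,cv2.COLOR_RGB2GRAY).astype(np.float32)
    for z,sg,lo,hi,nm in((.232,1,.066,.084,"ring outer"),(.222,-1,.094,.110,"flange")):
      f=np.array([.5735,-.0077,.074])
      for it in range(3):
        W=[];c=get_calibration(n);Ti=np.linalg.inv(c["world_from_camera"])
        for a in np.arange(0,360,3):
            rr=np.arange(lo,hi,.0003)
            Q=np.c_[f[0]+rr*np.cos(np.radians(a)),f[1]+rr*np.sin(np.radians(a)),0*rr+z,0*rr+1]@Ti.T
            u=(c["fx"]*Q[:,0]/Q[:,2]+c["cx"]).astype(np.float32);v=(c["fy"]*Q[:,1]/Q[:,2]+c["cy"]).astype(np.float32)
            s=cv2.remap(g,u[None],v[None],1)[0];s=cv2.GaussianBlur(s[None],(0,0),3)[0]
            gr=sg*np.gradient(s);k=gr.argmax()
            if 3<k<len(rr)-3 and gr[k]>.8: W.append((*(f[:2]+rr[k]*np.array([np.cos(np.radians(a)),np.sin(np.radians(a))])),))
        W=np.array(W);f=least_squares(lambda a:np.hypot(*(W-a[:2]).T)-a[2],f,loss="soft_l1",f_scale=.0007).x
      print(n,nm,len(W),f.round(4))
```

```text
top ring outer 120 [ 0.5733 -0.0069  0.0734]
top flange 81 [ 0.5758 -0.0065  0.1031]
scene ring outer 120 [ 0.5794 -0.0042  0.0757]
scene flange 120 [ 0.5752 -0.0054  0.1019]
```

```bash
python3 - <<'E'
import bench
print([k for k in dir(bench) if k[0]!='_'])
print(getattr(bench,"tip_extent",None), bench.get_obs().keys())
E
python3 - <<'E'
from h import *
o=get_obs()
# arc poses: helper to compute rows
E
cat > go.py <<'E'
from h import *
from scipy.spatial.transform import Rotation as R
A=np.array([.574,-.0065])
def cur():
    o=get_obs();w,x,y,z=o["eef_rot"];return np.array(o["eef_pos"]),R.from_quat([x,y,z,w])
def row(pos,yaw):   # yaw of tool x in world, tool down -> row values
    p,r=cur();t=R.from_matrix(np.c_[[np.cos(yaw),np.sin(yaw),0],[np.sin(yaw),-np.cos(yaw),0],[0,0,-1]])
    return np.round(r.inv().apply(np.array(pos)-p)*1e3,1).tolist(),np.round((r.inv()*t).as_rotvec(),3).tolist()
def polpos(r,deg,z): a=np.radians(deg);return [A[0]+r*np.cos(a),A[1]+r*np.sin(a),z]
E
python3 - <<'E'
from go import *
print(cur()[0],cur()[1].as_matrix().round(3))
for d in(-180,-158): print(polpos(.136,d,.33),row(polpos(.136,d,.33),np.radians(-46)))
E
```

```text
['MotionError', 'camera', 'get_calibration', 'get_obs', 'hand_in', 'tip_extent']
0.014 dict_keys(['time_s', 'q', 'dq', 'joint_efforts', 'eef_pos', 'eef_rot', 'wrist_force', 'torque', 'opening'])
[ 0.13878773 -0.55744634  0.21416812] [[ 0.97   0.241 -0.   ]
 [ 0.241 -0.97   0.002]
 [ 0.    -0.002 -1.   ]]
[np.float64(0.43799999999999994), np.float64(-0.006500000000000016), 0.33] ([423.4, -462.6, -115.0], [-0.002, 0.001, 1.047])
[np.float64(0.4479029957789169), np.float64(-0.057446496704564066), 0.33] ([420.7, -410.8, -115.0], [-0.002, 0.001, 1.047])
```

```bash
python3 -m jog '[[[0,0,-60],[0,0,0],0.3],[[30,-30,-115],[0,0,0.1],0],[[60,-60,-115],[0,0,0.2],0],[[90,-90,-115],[0,0,0.3],0],[[120,-120,-115],[0,0,0.4],0],[[150,-150,-115],[0,0,0.5],0],[[180,-180,-115],[0,0,0.6],0],[[210,-205,-115],[0,0,0.7],0],[[240,-235,-115],[0,0,0.8],0],[[270,-265,-115],[0,0,0.9],0],[[300,-295,-115],[0,0,1.0],0],[[330,-325,-115],[0,0,1.047],0],[[360,-355,-115],[0,0,1.047],0],[[390,-385,-115],[0,0,1.047],0],[[421,-411,-115],[0,0,1.047],0],[[421,-411,-115],[0,0,1.047],0],[[421,-411,-115],[0,0,1.047],0]]'
python3 - <<'E'
from go import *
p,d=camera("scene");cv2.imwrite("pics/s1.png",cv2.resize(p[60:300,120:400],None,fx=2.5,fy=2.5))
p,d=camera("top");cv2.imwrite("pics/t1.png",cv2.resize(p[100:280,190:420],None,fx=3.3,fy=3.3))
print(cur()[0],get_obs()["wrist_force"])
E
```

```text
time_s: 1.52
eef_pos: [0.4502, -0.0511, 0.3296]
eef_rot: [-0.002, 0.922, -0.387, -0.0]
wrist_force: [-1.5, 0.3, -0.6]
opening: -0.002
[ 0.44825953 -0.05551996  0.32941843] [-0.15383161 -0.61111933 -0.0281644 ]
```

View pics/s1.png

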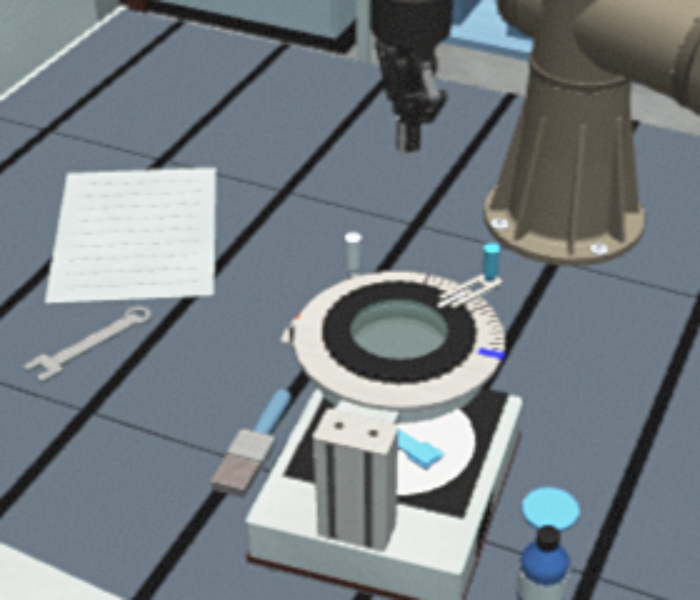

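View pics/t1.png

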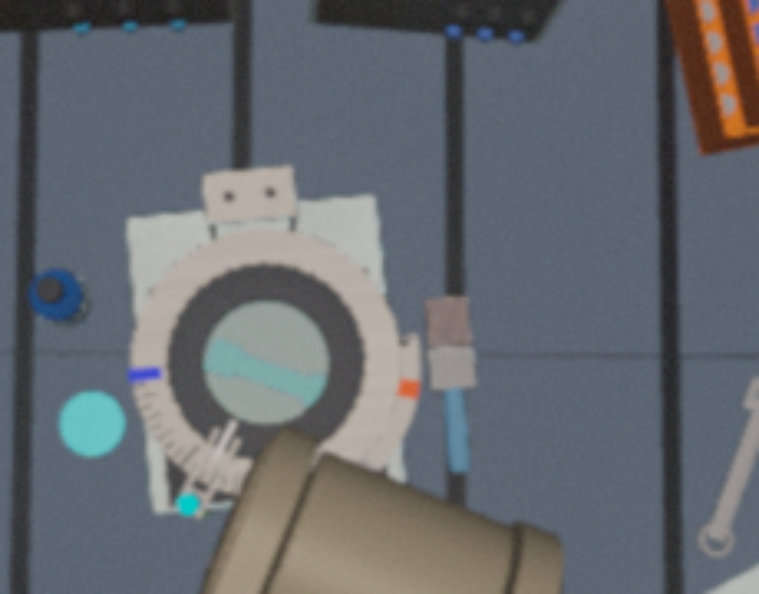

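Run:
```python
from go import *
for v in(117,119.5,120): 
    o,d=ray("scene",(283.2,v));t=(o[0]-.448)/-d[0];print((o+t*d).round(4))
# start next to ivory: ivory at -135.7; offset 8+11 mm + gap 6 =25mm -> 11 deg
for dg in(-150,): print(dg,row(polpos(.136,dg,.239),np.radians(-46)))
```

```text
[ 0.448  -0.0516  0.3535]
[ 0.448  -0.0514  0.3465]
[ 0.448  -0.0514  0.3451]
-150 ([19.4, 7.6, 90.4], [-0.0, 0.002, 0.004])
```

Run:
```python
from go import *
c=get_calibration("scene");Ti=np.linalg.inv(c["world_from_camera"])
for P in((.448,-.0555,.315),(.448,-.0555,.329),(.448,-.0555,.345)):
    Q=Ti@np.array([*P,1]);print(c["fx"]*Q[0]/Q[2]+c["cx"],c["fy"]*Q[1]/Q[2]+c["cy"])
p,d=camera("scene");cv2.imwrite("pics/s2.png",cv2.resize(p[60:180,210:370,::-1],None,fx=5,fy=5,interpolation=cv2.INTER_CUBIC))
```

```text
281.43468344852846 130.03774161911798
281.5381457597513 125.23059751880915
281.65821433610176 119.6518805772063
```

View pics/s2.png

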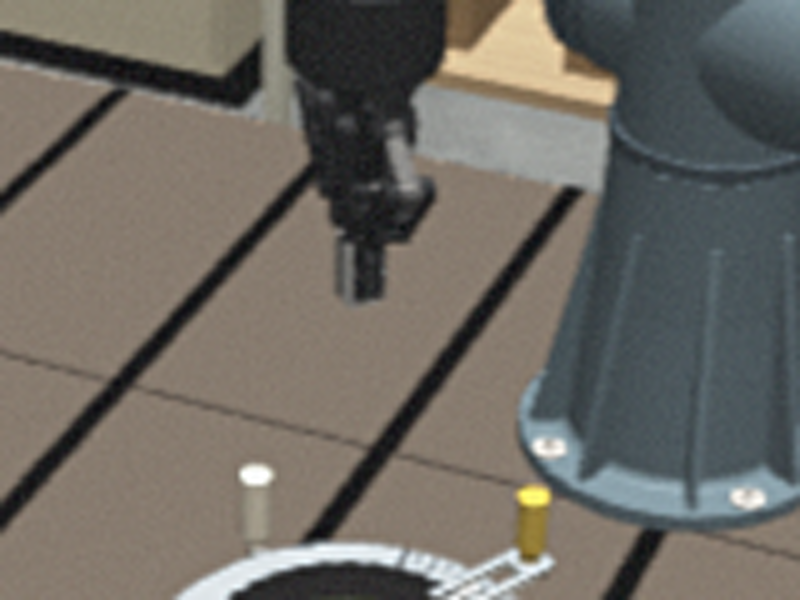

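Run:
```python
from go import *
p,d=camera("scene");o=get_obs();print(o["eef_pos"],o["q"],o["opening"])
c=get_calibration("scene");T=c["world_from_camera"]
for v in range(102,124,2):
    for u in(279,282,284):
        D=d[v,u];X=T[:3,:3]@np.array([(u-c["cx"])/c["fx"]*D,(v-c["cy"])/c["fy"]*D,D])+T[:3,3];print(u,v,X.round(3),end=" ")
    print()
```

```text
[ 0.44770813 -0.05756575  0.32956052] [-3.92605588e-01 -1.81902674e-01  1.74126212e+00  9.12771306e-04
  1.58373800e+00  1.98149868e+00] -0.0012292390715847666
279 102 [ 0.466 -0.056  0.403] 282 102 [ 0.486 -0.04   0.417] 284 102 [ 0.494 -0.032  0.423] 
279 104 [ 0.467 -0.055  0.399] 282 104 [ 0.485 -0.04   0.411] 284 104 [ 0.492 -0.033  0.417] 
279 106 [ 0.468 -0.055  0.393] 282 106 [ 0.483 -0.041  0.405] 284 106 [ 0.49  -0.033  0.411] 
279 108 [ 0.466 -0.056  0.387] 282 108 [ 0.482 -0.041  0.399] 284 108 [ 0.474 -0.039  0.396] 
279 110 [ 0.463 -0.057  0.38 ] 282 110 [ 0.459 -0.05   0.379] 284 110 [ 0.457 -0.046  0.379] 
279 112 [ 0.455 -0.06   0.369] 282 112 [ 0.463 -0.049  0.376] 284 112 [ 0.461 -0.045  0.376] 
279 114 [ 0.459 -0.058  0.366] 282 114 [ 0.46  -0.05   0.369] 284 114 [ 0.457 -0.046  0.368] 
279 116 [ 0.455 -0.06   0.358] 282 116 [ 0.458 -0.051  0.362] 284 116 [ 0.456 -0.046  0.362] 
279 118 [ 0.46  -0.058  0.356] 282 118 [ 0.46  -0.05   0.358] 284 118 [ 0.454 -0.047  0.355] 
279 120 [ 0.461 -0.057  0.351] 282 120 [ 0.452 -0.053  0.347] 284 120 [ 0.447 -0.05   0.345] 
279 122 [-0.056 -0.272 -0.002] 282 122 [-0.058 -0.261  0.   ] 284 122 [-0.057 -0.253  0.003]
```

Run:
```python
from go import *
z=np.load("pics/scene0.npz");d=z["d"];c=get_calibration("scene");T=c["world_from_camera"]
v,u=np.mgrid[:420,:560]
X=np.stack([(u-c["cx"])/c["fx"]*d,(v-c["cy"])/c["fy"]*d,d],-1)@T[:3,:3].T+T[:3,3]
m=(abs(X[...,0]-.139)<.08)&(abs(X[...,1]+.557)<.08)&(X[...,2]>.1)
print(m.sum(),np.sort(X[m][:,2])[:20].round(3))
z=np.load("pics/top0.npz");d=z["d"];c=get_calibration("top");T=c["world_from_camera"]
cv2.imwrite("pics/s0z.png",cv2.resize(cv2.imread("pics/scene0.png")[0:90,120:240],None,fx=6,fy=6,interpolation=cv2.INTER_CUBIC))
p,d=camera("top")
X=np.stack([(u-c["cx"])/c["fx"]*d,(v-c["cy"])/c["fy"]*d,d],-1)@T[:3,:3].T+T[:3,3]
```

```text
1796 [0.242 0.244 0.245 0.246 0.246 0.246 0.247 0.247 0.248 0.248 0.248 0.249
 0.249 0.25  0.25  0.25  0.251 0.251 0.251 0.252]
```

View pics/s0z.png

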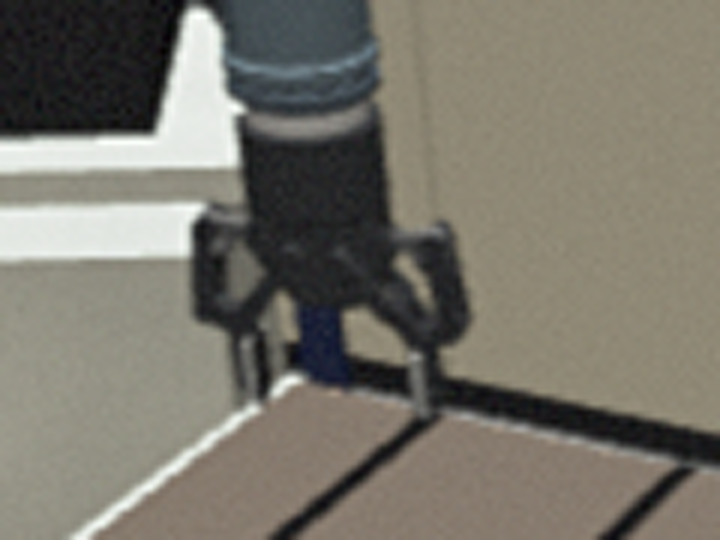

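```bash
python3 -m jog '[[[10,4,30],[0,0,0],0],[[19,8,50],[0,0,0],0],[[19,8,70],[0,0,0],0],[[19,8,80],[0,0,0],0],[[19,8,90],[0,0,0],0],[[19,8,90],[0,0,0],0],[[19,8,90],[0,0,0],0],[[19,8,90],[0,0,0],0]]'
cat > look.py <<'E'
from go import *
import sys
t=sys.argv[1]
p,d=camera("scene");cv2.imwrite(f"pics/s{t}.png",cv2.resize(p[120:240,200:360,::-1],None,fx=5,fy=5,interpolation=cv2.INTER_CUBIC));np.savez(f"pics/S{t}.npz",p=p,d=d)
P,D=camera("top");cv2.imwrite(f"pics/t{t}.png",cv2.resize(P[150:280,215:345,::-1],None,fx=4.5,fy=4.5,interpolation=cv2.INTER_CUBIC));np.savez(f"pics/T{t}.npz",p=P,d=D)
o=get_obs();print(np.round(o["eef_pos"],4),np.round(o["wrist_force"],2),o["time_s"])
c=get_calibration("scene");T=c["world_from_camera"];v,u=np.mgrid[:420,:560]
X=np.stack([(u-c["cx"])/c["fx"]*d,(v-c["cy"])/c["fy"]*d,d],-1)@T[:3,:3].T+T[:3,3]
e=o["eef_pos"];m=(np.hypot(X[...,0]-e[0],X[...,1]-e[1])<.02)&(X[...,2]>.2)&(cv2.cvtColor(p,cv2.COLOR_RGB2HSV)[...,2]<110)
if m.any(): print("tip z seen",np.sort(X[m][:,2])[:8].round(3))
E
python3 look.py 3
```

```text
time_s: 2.43
eef_pos: [0.4556, -0.0776, 0.2409]
eef_rot: [-0.0, 0.92, -0.392, 0.0]
wrist_force: [-0.3, -1.1, 0.5]
opening: -0.003
[ 0.4557 -0.0774  0.2409] [ 0.45 -0.05 -0.57] 2.5333
tip z seen [0.258 0.259 0.263 0.263 0.264 0.264 0.264 0.264]
```

View pics/s3.png

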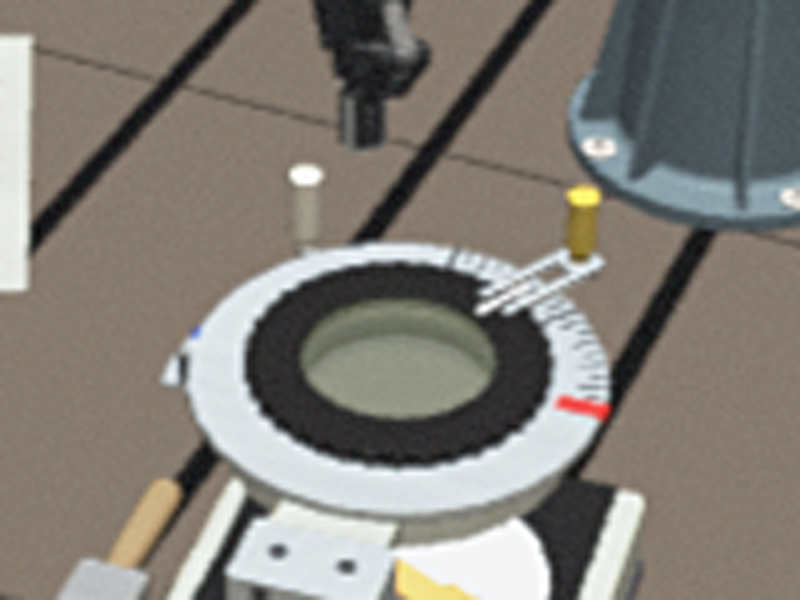

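```bash
python3 -m jog '[[[0,0,8],[0,0,0],0],[[0,0,16],[0,0,0],0],[[0,0,24],[0,0,0],0],[[0,0,31],[0,0,0],0],[[0,0,31],[0,0,0],0],[[0,0,31],[0,0,0],0]]'
python3 look.py 4
```

```text
time_s: 3.03
eef_pos: [0.4552, -0.0772, 0.2091]
eef_rot: [-0.001, 0.92, -0.391, -0.0]
wrist_force: [-0.0, -0.4, -0.5]
opening: 0.001
[ 0.4558 -0.0774  0.21  ] [ 0.26 -0.18  0.47] 3.1333
tip z seen [0.229 0.229 0.231 0.231 0.232 0.233 0.233 0.234]
```

View pics/s4.png

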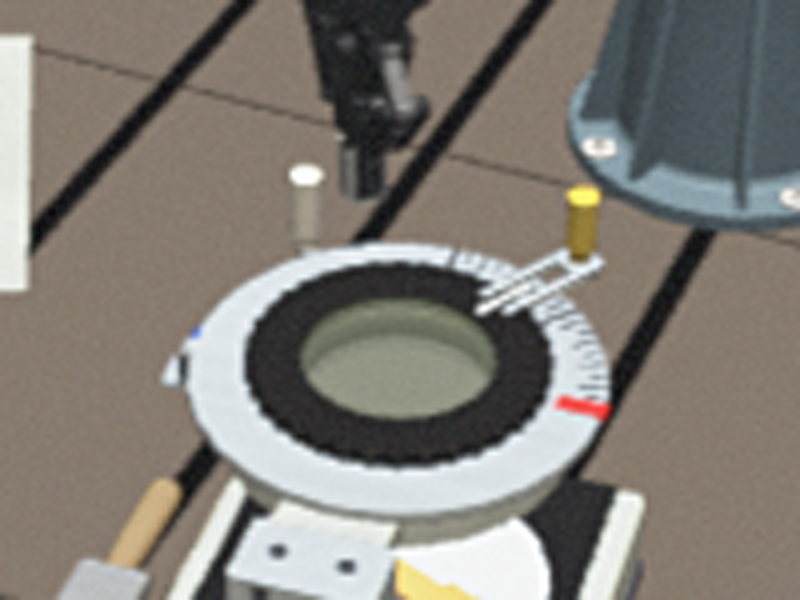

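Run:
```python
from go import *
z=cur()[0][2]
print(np.degrees(np.arctan2(*(cur()[0][:2]-A)[::-1])))
for dg in np.arange(-150,-104.9,2.5): print(dg,row(polpos(.135,dg,z),np.radians(dg+99)))
```

```text
-149.0226400042277
-150.0 ([-1.6, -3.3, 0.0], [-0.001, -0.001, 0.086])
-147.5 ([4.1, -2.0, 0.0], [-0.001, -0.001, 0.042])
-145.0 ([9.9, -1.0, 0.0], [-0.001, -0.001, -0.002])
-142.5 ([15.8, -0.2, 0.0], [-0.001, -0.001, -0.045])
-140.0 ([21.6, 0.3, 0.0], [-0.001, -0.001, -0.089])
-137.5 ([27.5, 0.6, 0.0], [-0.001, -0.001, -0.133])
-135.0 ([33.4, 0.6, 0.0], [-0.001, -0.001, -0.176])
-132.5 ([39.3, 0.4, 0.0], [-0.001, -0.001, -0.22])
-130.0 ([45.2, -0.1, 0.0], [-0.001, -0.001, -0.263])
-127.5 ([51.0, -0.9, 0.0], [-0.001, -0.001, -0.307])
-125.0 ([56.8, -1.9, 0.0], [-0.001, -0.001, -0.351])
-122.5 ([62.6, -3.1, 0.0], [-0.001, -0.001, -0.394])
-120.0 ([68.3, -4.6, 0.0], [-0.001, -0.001, -0.438])
-117.5 ([73.9, -6.4, 0.1], [-0.001, -0.001, -0.482])
-115.0 ([79.4, -8.4, 0.1], [-0.001, -0.001, -0.525])
-112.5 ([84.9, -10.6, 0.1], [-0.001, -0.001, -0.569])
-110.0 ([90.2, -13.1, 0.1], [-0.001, -0.001, -0.612])
-107.5 ([95.5, -15.8, 0.1], [-0.001, -0.001, -0.656])
-105.0 ([100.6, -18.7, 0.1], [-0.001, -0.001, -0.7])
```

```bash
python3 -m jog '[[[4,-2,0],[0,0,0.04],0],[[10,-1,0],[0,0,0],0],[[16,0,0],[0,0,-0.045],0],[[21.5,0,0],[0,0,-0.09],0],[[27.5,0.5,0],[0,0,-0.133],0],[[33.5,0.5,0],[0,0,-0.176],0],[[39,0.5,0],[0,0,-0.22],0],[[45,0,0],[0,0,-0.263],0],[[51,-1,0],[0,0,-0.307],0],[[57,-2,0],[0,0,-0.351],0],[[62.5,-3,0],[0,0,-0.394],0],[[68,-4.5,0],[0,0,-0.438],0],[[71,-5.5,0],[0,0,-0.46],0],[[74,-6.5,0],[0,0,-0.48],0],[[74,-6.5,0],[0,0,-0.48],0],[[74,-6.5,0],[0,0,-0.48],0]]'
python3 look.py 5
```

```text
time_s: 4.47
eef_pos: [0.512, -0.1265, 0.2102]
eef_rot: [-0.0, 0.987, -0.162, 0.001]
wrist_force: [-0.2, 0.5, -0.4]
opening: -0.002
[ 0.5119 -0.1264  0.2102] [-0.32 -0.28  0.43] 4.5667
tip z seen [0.227 0.23  0.232 0.233 0.235 0.235 0.236 0.236]
```

View pics/s5.png

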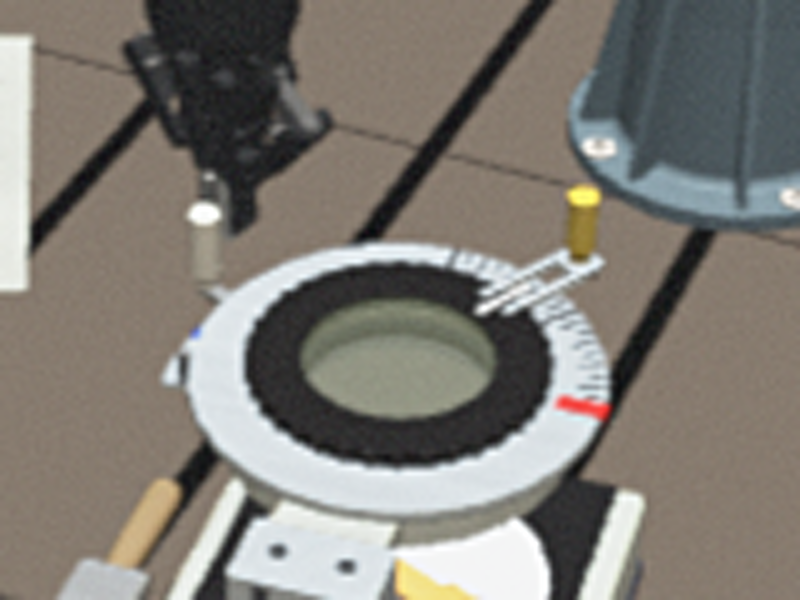

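View pics/t5.png

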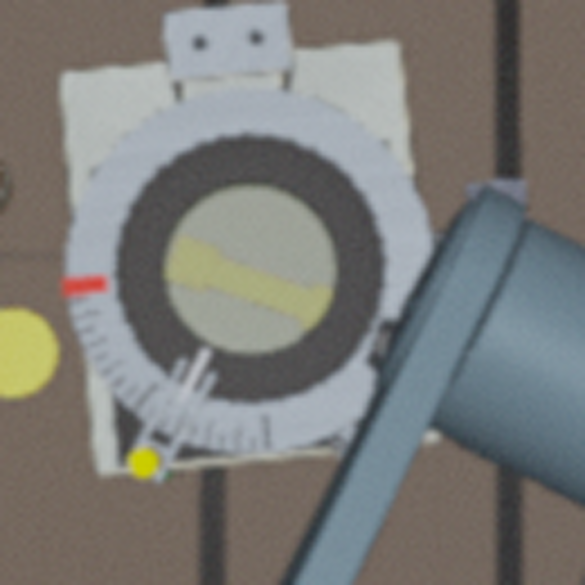

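Run:
```python
from go import *
for uv in((261,154.5),(240.8,162.6)):
    q=onz("scene",uv,.249)[:2]-A;print(np.hypot(*q),np.degrees(np.arctan2(q[1],q[0])))
print(np.degrees(np.arctan2(*(cur()[0][:2]-A)[::-1])))
z=cur()[0][2]
for dg in (-116,-114,-112,-111,-110,-109,-108,-107,-106,-105): print(dg,row(polpos(.135,dg,z),np.radians(dg+99)))
```

```text
0.13066793970029478 -135.92125690274003
0.12914739743704257 -108.60278174738376
-117.39723193778825
-116 ([3.3, 0.5, 0.0], [-0.001, -0.002, -0.028])
-114 ([7.9, 1.0, 0.0], [-0.001, -0.002, -0.063])
-112 ([12.6, 1.3, 0.0], [-0.001, -0.002, -0.098])
-111 ([15.0, 1.5, 0.0], [-0.001, -0.002, -0.116])
-110 ([17.4, 1.5, 0.0], [-0.001, -0.002, -0.133])
-109 ([19.7, 1.6, 0.0], [-0.001, -0.002, -0.151])
-108 ([22.1, 1.6, 0.0], [-0.0, -0.002, -0.168])
-107 ([24.4, 1.5, 0.0], [-0.0, -0.002, -0.185])
-106 ([26.8, 1.4, 0.0], [-0.0, -0.002, -0.203])
-105 ([29.1, 1.3, 0.0], [-0.0, -0.002, -0.22])
```

```bash
python3 -m jog '[[[3.5,0.5,0],[0,0,-0.03],0],[[8,1,0],[0,0,-0.063],0],[[12.5,1.3,0],[0,0,-0.098],0],[[16,1.5,0],[0,0,-0.12],0],[[19.5,1.5,0],[0,0,-0.15],0],[[19.5,1.5,0],[0,0,-0.15],0],[[19.5,1.5,0],[0,0,-0.15],0],[[10,1.5,0],[0,0,-0.15],0],[[-10,1.5,-20],[0,0,-0.15],0],[[-30,-20,-60],[0,0,-0.1],0],[[-60,-40,-90],[0,0,0],0],[[-90,-50,-90],[0,0,0],0],[[-120,-50,-90],[0,0,0],0],[[-150,-50,-90],[0,0,0],0],[[-150,-50,-90],[0,0,0],0]]'
python3 look.py 6
```

```text
time_s: 5.82
eef_pos: [0.3816, -0.0289, 0.3001]
eef_rot: [-0.0, 0.987, -0.161, 0.001]
wrist_force: [0.3, 0.5, -0.3]
opening: -0.003
[ 0.3849 -0.0307  0.3004] [ 0.64 -0.4   0.02] 5.9167
tip z seen [0.316 0.317 0.32  0.322 0.322 0.323 0.324 0.324]
```

View pics/t6.png

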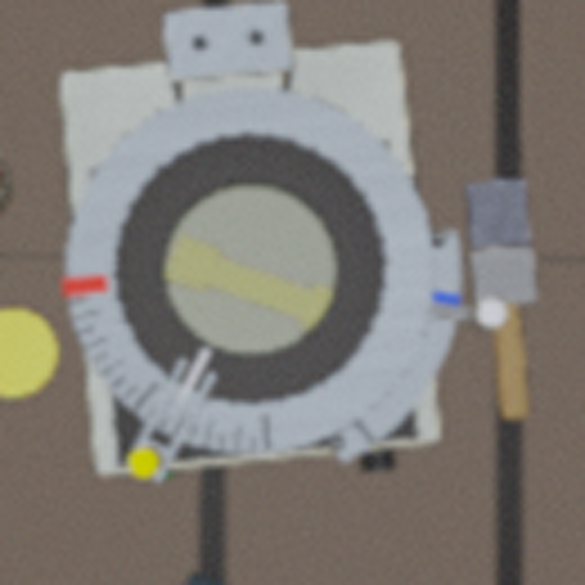

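View pics/s6.png

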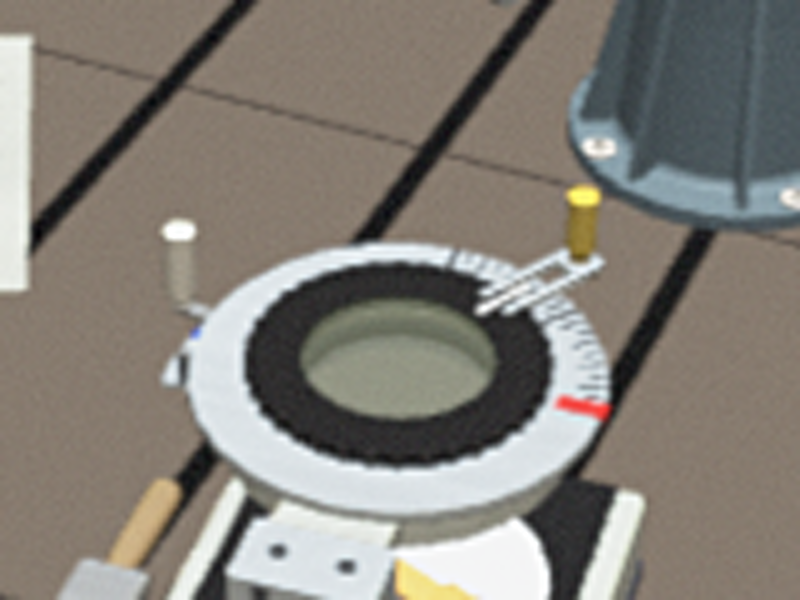

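Run:
```python
from go import *
P=np.load("pics/T6.npz")["p"];S=np.load("pics/S6.npz")["p"]
def pol(q):q=q[:2]-A;return round(np.hypot(*q)*1e3,1),round(np.degrees(np.arctan2(q[1],q[0])),2)
bt=blobs(P,(0,0,185),(180,50,255),(318,212,331,226));bs=blobs(S,(0,0,180),(180,60,255),(228,160,245,172));print(bt,bs)
print(pol(onz("top",bt[0][1],.246)),pol(onz("scene",bs[0][1],.249)),tri(bs[0][1],bt[0][1]))
print("blue",pol(onz("top",(313.42,217.31),.194)),blobs(P,(105,90,70),(130,255,255),(300,205,330,230)))
cv2.imwrite("pics/b6.png",cv2.resize(np.hstack([np.load("pics/top0.npz")["p"][200:235,295:335,::-1],P[200:235,295:335,::-1]]),None,fx=10,fy=10,interpolation=cv2.INTER_CUBIC))
```

```text
[([322, 217, 5, 5, 23], [323.83, 219.0])] [([232, 164, 7, 4, 23], [235.35, 165.65])]
(np.float64(132.8), np.float64(-100.78)) (np.float64(131.3), np.float64(-100.59)) (array([ 0.54891529, -0.13640957,  0.24814951]), np.float64(0.62236825852824))
blue (np.float64(112.2), np.float64(-99.12)) [([311, 215, 6, 3, 15], [313.8, 215.8])]
```

View pics/b6.png

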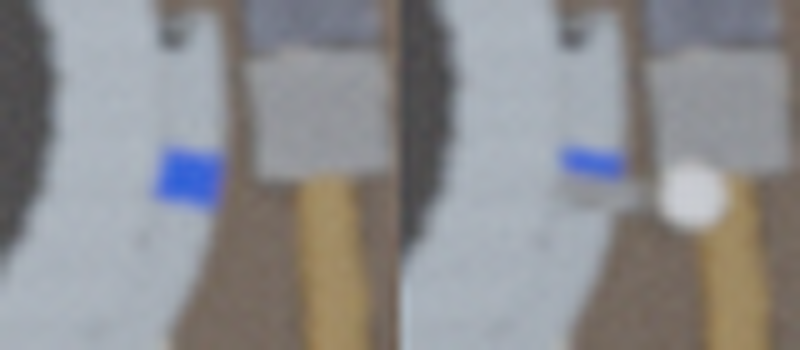

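Run:
```python
from go import *
print(cur()[0])
for r,dg,z in((.135,-125,.30),(.135,-125,.21),(.135,-116,.21),(.135,-111,.21),(.135,-109,.21),(.135,-108,.21),(.135,-107.4,.21)): print(dg,z,row(polpos(r,dg,z),np.radians(dg+99)))
```

```text
[ 0.38488273 -0.03070688  0.30041506]
-125 0.3 ([133.4, 46.2, 1.0], [-0.001, -0.004, 0.129])
-125 0.21 ([133.0, 46.2, 91.0], [-0.001, -0.004, 0.129])
-116 0.21 ([153.8, 50.6, 91.1], [-0.0, -0.004, -0.029])
-111 0.21 ([165.5, 51.6, 91.1], [-0.0, -0.004, -0.116])
-109 0.21 ([170.2, 51.7, 91.1], [-0.0, -0.004, -0.151])
-108 0.21 ([172.6, 51.7, 91.2], [-0.0, -0.004, -0.168])
-107.4 0.21 ([174.0, 51.6, 91.2], [-0.0, -0.004, -0.179])
```

```bash
python3 -m jog '[[[30,11,0],[0,0,0],0],[[65,22,0],[0,0,0.04],0],[[100,35,0],[0,0,0.09],0],[[133,46,20],[0,0,0.129],0],[[133,46,50],[0,0,0.129],0],[[133,46,80],[0,0,0.129],0],[[134,46,91],[0,0,0.1],0],[[144,49,91],[0,0,0.05],0],[[154,50.5,91],[0,0,-0.03],0],[[160,51,91],[0,0,-0.08],0],[[165.5,51.5,91],[0,0,-0.116],0],[[169,51.6,91],[0,0,-0.14],0],[[171,51.6,91],[0,0,-0.155],0],[[173,51.6,91],[0,0,-0.17],0],[[174,51.6,91],[0,0,-0.179],0],[[174,51.6,91],[0,0,-0.179],0],[[174,51.6,91],[0,0,-0.179],0],[[174,51.6,91],[0,0,-0.179],0]]'
python3 -c "
from go import *
print(cur()[0],np.degrees(np.arctan2(*(cur()[0][:2]-A)[::-1])))"
python3 -m jog '[[[-10,0,0],[0,0,0],0],[[-25,0,0],[0,0,0],0],[[-45,-20,-40],[0,0,0],0],[[-80,-40,-90],[0,0,0.1],0],[[-110,-50,-90],[0,0,0.179],0],[[-150,-50,-90],[0,0,0.179],0],[[-174,-50,-90],[0,0,0.179],0],[[-174,-50,-90],[0,0,0.179],0]]'
python3 look.py 7
python3 - <<'E'
from go import *
P=np.load("pics/T7.npz")["p"];S=np.load("pics/S7.npz")["p"]
def pol(q):q=q[:2]-A;return round(np.hypot(*q)*1e3,1),round(np.degrees(np.arctan2(q[1],q[0])),2)
bt=blobs(P,(0,0,185),(180,50,255),(318,210,331,226));bs=blobs(S,(0,0,180),(180,60,255),(228,160,245,176));print(bt,bs)
print(pol(onz("top",bt[0][1],.246)),pol(onz("scene",bs[0][1],.249)))
cv2.imwrite("pics/b7.png",cv2.resize(np.hstack([np.load("pics/top0.npz")["p"][200:235,295:335,::-1],P[200:235,295:335,::-1]]),None,fx=10,fy=10,interpolation=cv2.INTER_CUBIC))
E
```

```text
time_s: 7.42
eef_pos: [0.5335, -0.1351, 0.2102]
eef_rot: [0.0, 0.997, -0.073, 0.002]
wrist_force: [-0.7, 0.3, -1.6]
opening: -0.005
[ 0.53351562 -0.13513546  0.21016556] -107.46992426734795
time_s: 8.08
eef_pos: [0.365, -0.0585, 0.3007]
eef_rot: [0.001, 0.987, -0.162, 0.004]
wrist_force: [0.7, -0.5, -0.1]
opening: -0.001
[ 0.3683 -0.06    0.3006] [-0.15  0.18 -0.2 ] 8.1833
tip z seen [0.32  0.321 0.321 0.322 0.323 0.323 0.323 0.324]
[([322, 215, 6, 6, 28], [324.21, 217.5])] [([232, 165, 7, 4, 24], [234.75, 166.42])]
(np.float64(133.1), np.float64(-99.17)) (np.float64(130.6), np.float64(-99.1))
```

View pics/b7.png

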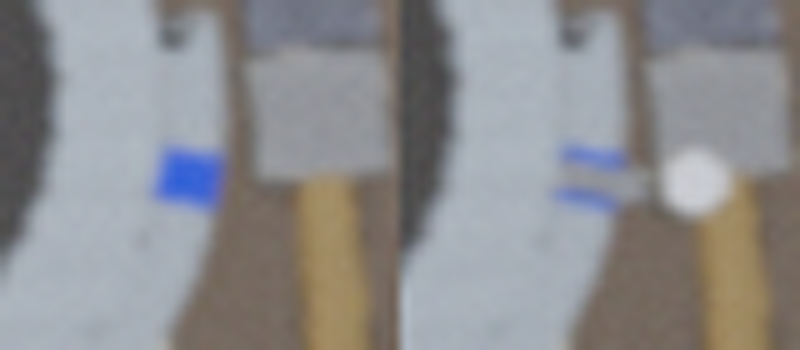

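Run:
```python
from go import *
print(cur()[0],get_obs()["q"].round(2) if hasattr(get_obs()["q"],'round') else get_obs()["q"])
print(row(polpos(.125,170,.30),np.radians(70)))
```

```text
[ 0.36831814 -0.06002795  0.3005813 ] [-0.48 -0.38  1.95  0.    1.56  1.41]
([54.1, -97.7, 1.1], [0.007, -0.007, -1.548])
```

```bash
python3 -m jog '[[[4,-7,0],[0,0,-0.11],0],[[8,-14,0],[0,0,-0.22],0],[[12,-21,0],[0,0,-0.33],0],[[16,-28,0],[0,0,-0.44],0],[[20,-35,0],[0,0,-0.55],0],[[24,-42,0],[0,0,-0.66],0],[[28,-49,0],[0,0,-0.77],0],[[32,-56,0],[0,0,-0.88],0],[[36,-63,0],[0,0,-0.99],0],[[40,-70,0],[0,0,-1.1],0],[[44,-77,0],[0,0,-1.21],0],[[48,-86,0],[0,0,-1.32],0],[[52,-94,0],[0,0,-1.43],0],[[54,-98,0],[0,0,-1.548],0],[[54,-98,20],[0,0,-1.548],0],[[54,-98,40],[0,0,-1.548],0],[[54,-98,55],[0,0,-1.548],0],[[54,-98,55],[0,0,-1.548],0],[[54,-98,55],[0,0,-1.548],0]]'
python3 look.py 8
python3 - <<'E'
from go import *
print(np.degrees(np.arctan2(*(cur()[0][:2]-A)[::-1])), cur()[1].as_matrix()[:,0])
z=.232
for dg in list(range(170,105,-3))+[104]: print(dg,row(polpos(.122,dg,z),np.radians(dg-99)))
E
```

```text
time_s: 9.77
eef_pos: [0.4516, 0.0155, 0.2453]
eef_rot: [0.003, 0.819, 0.574, 0.002]
wrist_force: [-0.5, -0.6, -0.1]
opening: -0.002
[0.4524 0.0152 0.247 ] [ 0.09  0.17 -0.73] 9.8667
tip z seen [0.264 0.267 0.268 0.268 0.268 0.269 0.27  0.27 ]
169.87267426543656 [3.41684215e-01 9.39814545e-01 7.19157765e-04]
170 ([-0.0, 1.4, 15.0], [0.01, -0.001, -0.017])
167 ([6.3, 0.5, 15.0], [0.01, -0.001, 0.035])
164 ([12.7, -0.1, 15.0], [0.01, -0.001, 0.088])
161 ([19.0, -0.4, 15.0], [0.01, -0.001, 0.14])
158 ([25.4, -0.3, 15.0], [0.01, -0.002, 0.192])
155 ([31.8, 0.0, 15.0], [0.01, -0.002, 0.245])
152 ([38.2, 0.8, 15.0], [0.01, -0.002, 0.297])
149 ([44.5, 1.8, 15.1], [0.01, -0.002, 0.349])
146 ([50.7, 3.2, 15.1], [0.01, -0.003, 0.402])
143 ([56.8, 4.9, 15.1], [0.01, -0.003, 0.454])
140 ([62.9, 7.0, 15.1], [0.01, -0.003, 0.506])
137 ([68.8, 9.3, 15.1], [0.01, -0.004, 0.559])
134 ([74.7, 11.9, 15.2], [0.01, -0.004, 0.611])
131 ([80.3, 14.9, 15.2], [0.01, -0.004, 0.664])
128 ([85.8, 18.1, 15.2], [0.009, -0.004, 0.716])
125 ([91.1, 21.7, 15.3], [0.009, -0.005, 0.768])
122 ([96.3, 25.5, 15.3], [0.009, -0.005, 0.821])
119 ([101.2, 29.5, 15.4], [0.009, -0.005, 0.873])
116 ([105.9, 33.8, 15.4], [0.009, -0.005, 0.925])
113 ([110.4, 38.4, 15.5], [0.009, -0.006, 0.978])
110 ([114.6, 43.2, 15.5], [0.009, -0.006, 1.03])
107 ([118.6, 48.2, 15.6], [0.009, -0.006, 1.082])
104 ([122.3, 53.4, 15.6], [0.009, -0.006, 1.135])
```

View pics/s8.png

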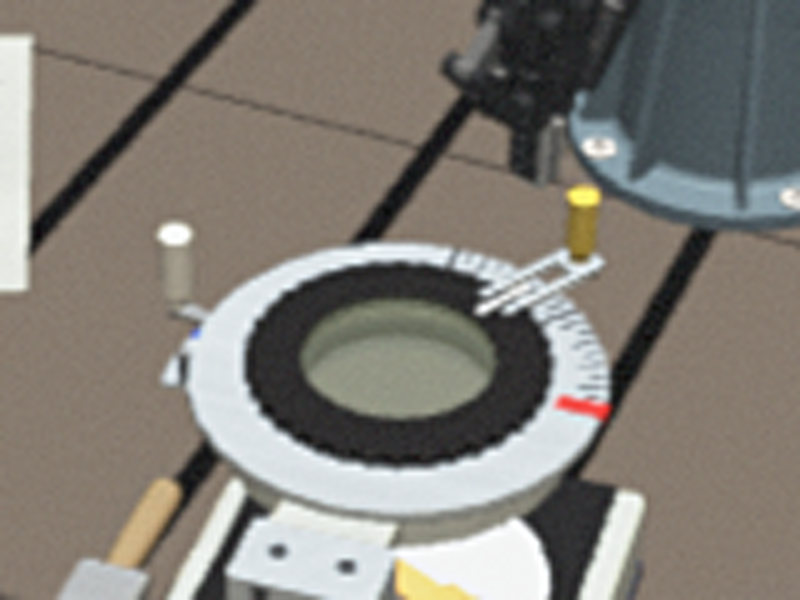

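```bash
python3 -m jog '[[[0,1,8],[0,0,0],0],[[0,1,15],[0,0,0],0],[[3,1,15],[0,0,0],0],[[6.5,0.5,15],[0,0,0.035],0],[[12.5,0,15],[0,0,0.088],0],[[19,0,15],[0,0,0.14],0],[[25.5,0,15],[0,0,0.19],0],[[32,0,15],[0,0,0.245],0],[[38,1,15],[0,0,0.297],0],[[44.5,2,15],[0,0,0.35],0],[[50.5,3,15],[0,0,0.4],0],[[57,5,15],[0,0,0.454],0],[[63,7,15],[0,0,0.506],0],[[69,9.5,15],[0,0,0.56],0],[[74.5,12,15],[0,0,0.61],0],[[80,15,15],[0,0,0.664],0],[[83,16.5,15],[0,0,0.69],0],[[86,18,15],[0,0,0.716],0],[[86,18,15],[0,0,0.716],0]]'
python3 look.py 9
python3 - <<'E'
from go import *
print(np.degrees(np.arctan2(*(cur()[0][:2]-A)[::-1])))
z=.232
for dg in (126,123,120,117,114,112,110,109,108,107,106,105,104): print(dg,row(polpos(.122,dg,z),np.radians(dg-99)))
E
```

```text
time_s: 11.45
eef_pos: [0.4989, 0.09, 0.2321]
eef_rot: [0.003, 0.968, 0.25, 0.004]
wrist_force: [-0.5, -0.2, -0.0]
opening: 0.002
[0.4988 0.0901 0.2322] [-0.52 -0.22  0.34] 11.55
tip z seen [0.253 0.259 0.259 0.261 0.262 0.263 0.264 0.265]
127.89295878478619
126 ([4.0, -0.2, 0.2], [0.007, -0.007, 0.036])
123 ([10.4, -0.8, 0.3], [0.007, -0.008, 0.088])
120 ([16.8, -1.1, 0.3], [0.006, -0.008, 0.141])
117 ([23.2, -1.0, 0.4], [0.006, -0.008, 0.193])
114 ([29.5, -0.6, 0.4], [0.006, -0.008, 0.245])
112 ([33.8, -0.2, 0.5], [0.006, -0.008, 0.28])
110 ([38.0, 0.4, 0.5], [0.006, -0.008, 0.315])
109 ([40.1, 0.8, 0.5], [0.006, -0.008, 0.333])
108 ([42.2, 1.2, 0.5], [0.006, -0.009, 0.35])
107 ([44.3, 1.6, 0.5], [0.006, -0.009, 0.367])
106 ([46.4, 2.1, 0.6], [0.005, -0.009, 0.385])
105 ([48.4, 2.6, 0.6], [0.005, -0.009, 0.402])
104 ([50.5, 3.1, 0.6], [0.005, -0.009, 0.42])
```

View pics/s9.png

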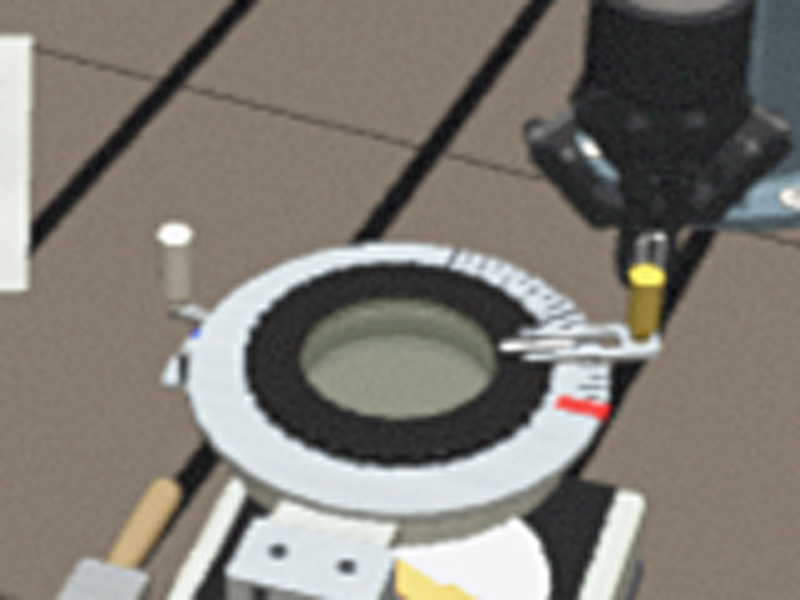

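View pics/t9.png

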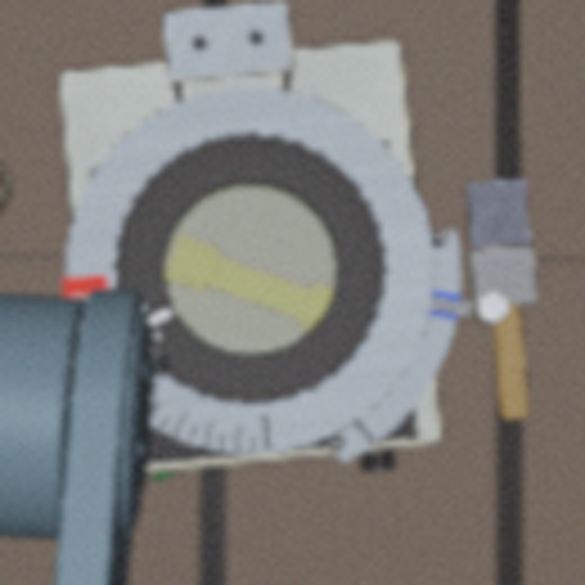

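Run:
```python
from go import *
for uv in((316.6,159.2),(329.4,174.6)):
    q=onz("scene",uv,.272)[:2]-A;print(np.hypot(*q),np.degrees(np.arctan2(q[1],q[0])))
```

```text
0.11699147357161212 151.5650527789918
0.11924129041454716 118.48055760966086
```

```bash
python3 -m jog '[[[4,0,0],[0,0,0.036],0],[[10.5,-1,0],[0,0,0.088],0],[[17,-1,0],[0,0,0.14],0],[[23,-1,0],[0,0,0.193],0],[[29.5,-0.5,0],[0,0,0.245],0],[[34,0,0],[0,0,0.28],0],[[38,0.5,0],[0,0,0.315],0],[[41,1,0],[0,0,0.34],0],[[44,1.5,0],[0,0,0.367],0],[[44,1.5,0],[0,0,0.367],0],[[44,1.5,0],[0,0,0.367],0],[[34,1,0],[0,0,0.367],0],[[20,1,-15],[0,0,0.367],0],[[0,10,-50],[0,0,0.367],0],[[-35,20,-70],[0,0,0.367],0],[[-70,30,-70],[0,0,0.367],0],[[-110,40,-70],[0,0,0.367],0],[[-140,40,-70],[0,0,0.367],0],[[-140,40,-70],[0,0,0.367],0]]'
cat > yl.py <<'E'
from go import *
import sys
t=sys.argv[1];P=np.load(f"pics/T{t}.npz")["p"];S=np.load(f"pics/S{t}.npz")["p"]
def pol(q):q=q[:2]-A;return round(np.hypot(*q)*1e3,1),round(np.degrees(np.arctan2(q[1],q[0])),2)
bt=blobs(P,(22,170,120),(35,255,255),(210,200,245,240));bs=blobs(S,(22,150,100),(35,255,255),(315,165,345,215));print(bt,bs)
for b in bt: print("yel top",pol(onz("top",b[1],.271)))
for b in bs: print("yel scene",pol(onz("scene",b[1],.254)))
print("red",[(b,pol(onz("top",b[1],.222))) for b in blobs(P,(0,110,90),(7,255,255),(222,205,245,222))])
cv2.imwrite(f"pics/y{t}.png",cv2.resize(P[195:235,215:265,::-1],None,fx=14,fy=14,interpolation=cv2.INTER_CUBIC))
cv2.imwrite(f"pics/z{t}.png",cv2.resize(S[170:220,280:345,::-1],None,fx=12,fy=12,interpolation=cv2.INTER_CUBIC))
E
python3 look.py 10;python3 yl.py 10
```

```text
time_s: 13.13
eef_pos: [0.3916, -0.0146, 0.3015]
eef_rot: [0.002, 0.998, 0.069, 0.005]
wrist_force: [0.3, 0.1, 0.1]
opening: 0.001
[ 0.3947 -0.0133  0.302 ] [-0.13  0.21  0.26] 13.2333
tip z seen [0.318 0.319 0.319 0.322 0.322 0.322 0.323 0.323]
[([218, 212, 6, 6, 31], [220.29, 214.71])] [([328, 184, 4, 2, 5], [329.8, 184.2]), ([326, 186, 6, 13, 54], [328.06, 191.85])]
yel top (np.float64(117.6), np.float64(98.64))
yel scene (np.float64(120.1), np.float64(111.8))
yel scene (np.float64(118.2), np.float64(97.65))
red [(([229, 212, 9, 4, 20], [232.55, 213.4]), (np.float64(93.4), np.float64(96.78)))]
```

View pics/y10.png

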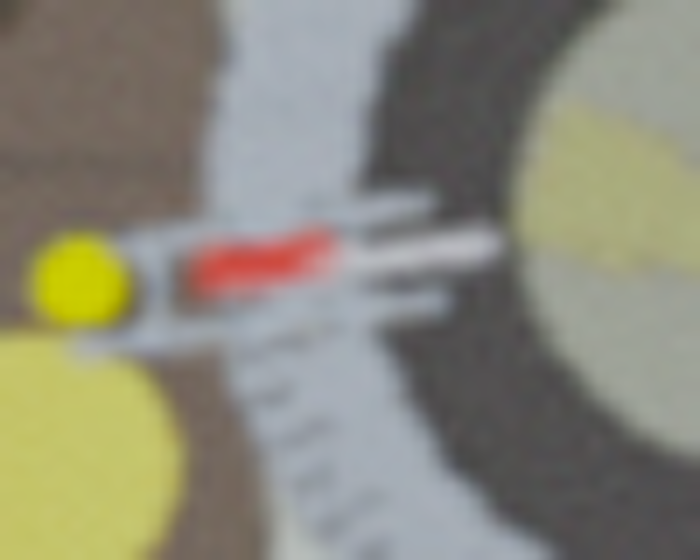

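View pics/z10.png

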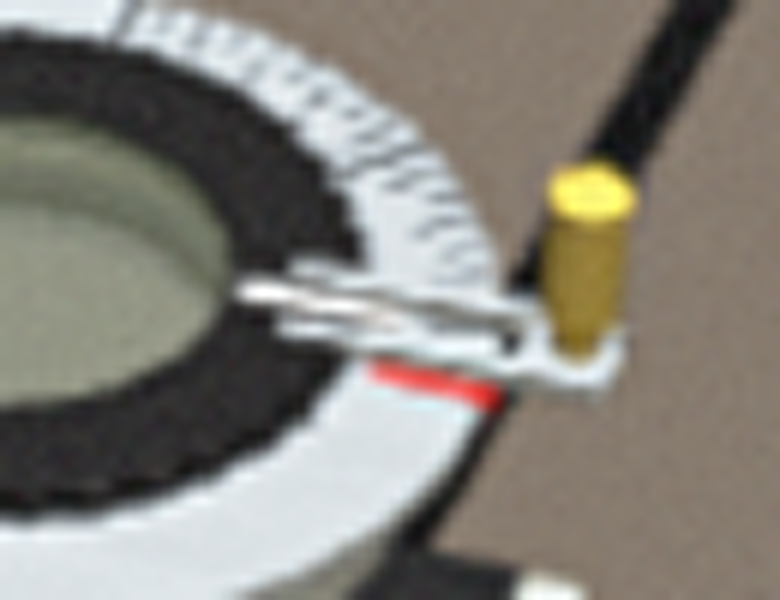

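Run:
```python
from go import *
z=.232
for dg,z in ((118,.30),(118,.232),(112,.232),(108,.232),(107,.232),(106,.232),(105,.232),(104.8,.232)): print(dg,row(polpos(.122,dg,z),np.radians(dg-99)))
```

```text
118 ([136.6, -96.6, 3.1], [0.006, -0.011, -0.193])
118 ([135.8, -96.9, 71.1], [0.006, -0.011, -0.193])
112 ([148.0, -100.7, 71.3], [0.005, -0.012, -0.089])
108 ([156.3, -102.5, 71.3], [0.005, -0.012, -0.019])
107 ([158.4, -102.8, 71.4], [0.005, -0.012, -0.001])
106 ([160.5, -103.2, 71.4], [0.005, -0.012, 0.016])
105 ([162.7, -103.4, 71.4], [0.005, -0.012, 0.034])
104.8 ([163.1, -103.5, 71.4], [0.005, -0.012, 0.037])
```

```bash
python3 -m jog '[[[35,-25,0],[0,-0.01,-0.05],0],[[70,-50,0],[0,-0.01,-0.1],0],[[105,-75,0],[0,-0.01,-0.15],0],[[136,-97,10],[0,-0.01,-0.19],0],[[136,-97,40],[0,-0.01,-0.19],0],[[136,-97,65],[0,-0.01,-0.19],0],[[136,-97,71],[0,-0.01,-0.19],0],[[142,-99,71],[0,-0.01,-0.14],0],[[148,-100.7,71],[0,-0.01,-0.09],0],[[153,-102,71],[0,-0.01,-0.05],0],[[156.5,-102.5,71],[0,-0.01,-0.02],0],[[159,-103,71],[0,-0.01,0],0],[[161,-103.2,71],[0,-0.01,0.02],0],[[163,-103.5,71],[0,-0.01,0.037],0],[[163,-103.5,71],[0,-0.01,0.037],0],[[163,-103.5,71],[0,-0.01,0.037],0],[[163,-103.5,71],[0,-0.01,0.037],0]]'
python3 -c "
from go import *
print(cur()[0],np.degrees(np.arctan2(*(cur()[0][:2]-A)[::-1])))"
python3 -m jog '[[[-10,0,0],[0,0,0],0],[[-25,0,-15],[0,0,0],0],[[-45,10,-50],[0,0,0],0],[[-80,20,-70],[0,0,0],0],[[-110,30,-70],[0,0,0],0],[[-150,40,-70],[0,0,0],0],[[-180,40,-70],[0,0,0],0],[[-180,40,-70],[0,0,0],0]]'
python3 look.py 11;python3 yl.py 11
```

```text
time_s: 14.65
eef_pos: [0.5429, 0.1114, 0.2325]
eef_rot: [0.002, 0.999, 0.051, 0.001]
wrist_force: [0.1, 0.0, -0.3]
opening: -0.0
[0.54292316 0.11138719 0.23245385] 104.76805723621646
time_s: 15.32
eef_pos: [0.3633, 0.0535, 0.302]
eef_rot: [0.003, 0.999, 0.05, 0.002]
wrist_force: [0.4, -0.7, 0.3]
opening: -0.003
[0.367  0.0535 0.3026] [0.97 0.63 0.25] 15.4167
tip z seen [0.318 0.321 0.321 0.322 0.322 0.324 0.325 0.325]
[([217, 210, 7, 6, 32], [220.16, 212.62])] [([328, 185, 4, 2, 4], [329.5, 185.25]), ([325, 188, 7, 12, 52], [327.67, 193.33])]
yel top (np.float64(117.3), np.float64(96.24))
yel scene (np.float64(119.3), np.float64(109.86))
yel scene (np.float64(118.5), np.float64(94.95))
red [(([229, 212, 8, 3, 23], [232.35, 213.04]), (np.float64(93.8), np.float64(96.2)))]
```

View pics/y11.png

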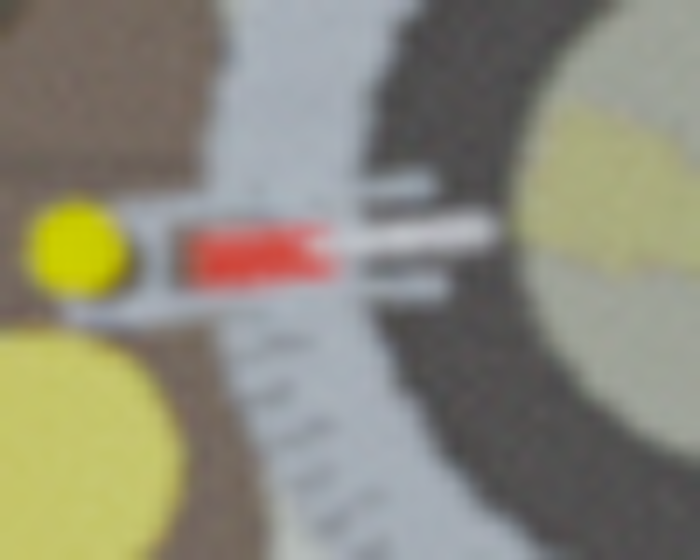

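View pics/z11.png

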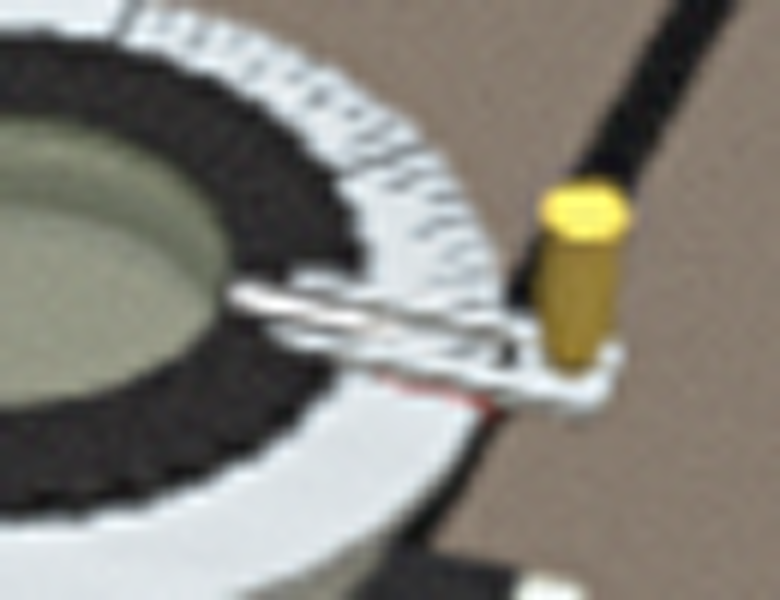

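View pics/t11.png

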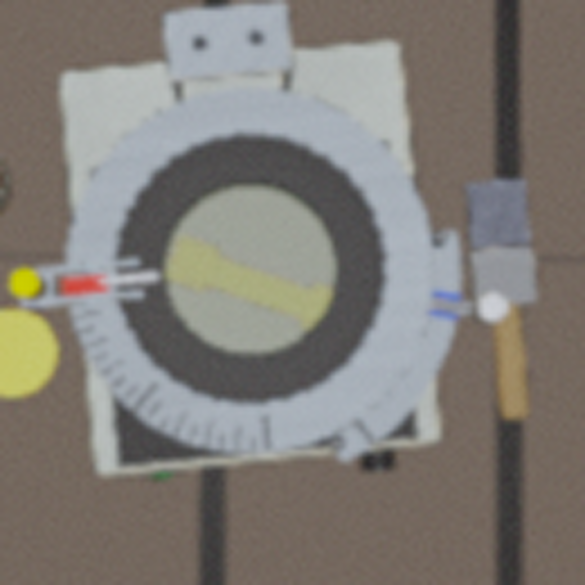

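Run:
```python
from go import *
# pointer axis vs red: project red centre line & pointer (white) from top
P=np.load("pics/T11.npz")["p"]
def pol(q):q=q[:2]-A;return round(np.hypot(*q)*1e3,1),round(np.degrees(np.arctan2(q[1],q[0])),2)
# pointer points read off y11 zoom (x/14+215, y/14+195, minus half px)
for x,y in((315,243),(400,237),(490,230)): print("pointer",pol(onz("top",(x/14+214.5,y/14+194.5),.234)))
for x in (210,265,320):
    print("red",pol(onz("top",(x/14+214.5,{210:263,265:257,320:252}[x]/14+194.5),.222)))
a=np.load("pics/top0.npz")["p"].astype(int);print((abs(a-P).max(2)>60).sum())
ys,xs=np.where(abs(a-P).max(2)>60);m=(xs<215)|(xs>335)
print(m.sum(),[ (int(x),int(y)) for x,y in zip(xs[m],ys[m]) if y<300][:20])
```

```text
pointer (np.float64(81.0), np.float64(95.66))
pointer (np.float64(66.1), np.float64(95.94))
pointer (np.float64(50.4), np.float64(96.29))
red (np.float64(100.9), np.float64(96.14))
red (np.float64(91.1), np.float64(96.09))
red (np.float64(81.3), np.float64(96.15))
9585
3312 [(187, 298), (188, 298), (189, 298), (190, 298), (187, 299)]
```

Pointer (about 95.9°) and red mark (about 96.1°) agree within 0.3°. The bar is still centred on blue, and nothing else has moved in the picture. The arm is clear, so I'm handing in.

```bash
python3 -c "
from bench import *
print(get_obs()['wrist_force'],get_obs()['time_s']);print(hand_in())"
```

```text
[0.97188438 0.6250384  0.25334272] 15.4167
the job is handed in; nothing more can be done
None
```

The polariscope is set to plane dark field and handed in at 15.4 s. I used only the shut fingertips: first I pushed the ivory quarter-wave lever to the blue mark, then the yellow analyser lever to the red mark. Each took a main push, a look, and a short correction of about 2°. I gripped nothing.

**Last checks**
- **Quarter-wave:** blue shows evenly on both sides of the bar. The knob measures -99.1° or -99.2° in the two views, against -99.1° for the mark.
- **Analyser:** the pointer measures about 95.9° in the top view, against about 96.1° for the red mark.
- **Everything else:** the other pieces I could see in the top view look unmoved; the arm hid a small area near its base. The arm stood clear when I handed in, and the wrist force readings I took after each move stayed near zero.

**What disagreed**
- **Fingertip height:** the camera saw the shut fingertips about 17 mm above the TCP. The stated `tip_extent` puts them 14 mm below it. I set the pushing heights from what the camera saw.
- **Scene view of the yellow knob:** this read 94.95°, about 1° past the red mark, while the top view read 96.2°. Either way the pointer is well within the mark, which spans about ±3°.

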